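# Let the solder reel out of the gravity feeder

## Task

With the fingertips, grasping nothing, push the feeder's catch tray all the way along the rail until it stands in front of the lane that holds the solder reel; then press the pad of that lane's lever down so that its gate lifts and the reel rolls into the tray, and let the lever come back up so the gate is shut again. Do not touch the reel or the jar, do not work the jar's lever, and leave the jar in its lane and the things around the feeder where they are.

Things in the scene. Friction and masses are not known exactly. Their poses are not given: they have to be found in the camera images.
- feeder: Fixed two-lane gravity feeder, 276 x 262 mm; origin on the desk midway between the lanes. x points uphill, away from the tray; y from the far lane to the near lane (towards the robot); z up. Lane centres at y = +60 (near) and -60 mm (far); 73 mm wide inside, sloping 12 degrees down to the lips at x = -50 mm, 30 mm high. Rear plates at x = 65 mm, 86 mm tall. Pose varies; x points roughly to the robot's left.
- reel: The solder reel: a spool with two flanges, 37 mm across and 62 mm long, 0.2 to 0.35 kg, lying on its side across one of the lanes, behind that lane's gate. Which lane varies. Origin at the centre of one end face; z along its length.
- reel_center (a point): The middle of the solder reel.
- jar: A screw-lid jar, 40 mm across and 52 mm long, lying on its side in the other lane, behind that lane's gate. Origin at the centre of its bottom; z along its length.
- jar_center (a point): The middle of the jar.
- tray (a joint): Position (m) of the catch tray along its rail, in feeder +y; it moves from -0.060 (at the far stop, in front of the far lane) to +0.060 (near stop, in front of the near lane). Starts near the middle; slides with about 1.5 N of friction and stays where left.
- tray_floor (a point): Middle of the catch tray's floor, 15 mm above the desk, at feeder x = -82 mm; axes as the feeder's. The tray is an open aluminium box, 58 (x) by 90 mm (y), inside 52 x 84 mm; side walls up to 49 mm above the desk, front wall (feeder -x side) to 54 mm, rear wall to 26 mm.
- tray_post (a point): Middle of the top of the push post, an upright steel bar 12 mm (x) by 8 mm (y) on the middle of the tray's front wall; its top is 82 mm above the desk, and it stands clear above the front wall from 54 mm up. Push it sideways along feeder y to slide the tray.
- near_lever (a joint): Angle (rad) of the near lane's rocking lever: 0 at rest, gate shut; 0.52 at its stop, gate fully up. The bar runs along feeder x outside the near lane, pivoted at x = 55, y = +107, z = 56 mm, the gate on its front end, the pad on its rear end. A spring returns it: about 2.5 N at the pad to start, 6 N fully down. The reel passes from about 0.4 rad.
- near_pad (a point): Middle of the top face of the near lever's pad, a black rubber plate 32 x 28 mm on the rear end of the lever (feeder x = 131 mm, y = +107 mm); 85 mm above the desk at rest; it goes down 42 mm (and 4 mm rearward) when pressed fully. Nothing stands beside or under it in the way.
- near_gate (a point): Middle of the near lane's gate, an upright aluminium plate 4 x 72 x 32 mm across the lane at feeder x = -30 mm, carried by the front end of the near lever; 56 mm above the desk when shut.
- far_lever (a joint): Angle (rad) of the far lane's rocking lever: 0 at rest, gate shut; 0.52 at its stop, gate fully up. The bar runs along feeder x outside the far lane, pivoted at x = 55, y = -107, z = 56 mm, the gate on its front end, the pad on its rear end. A spring returns it: about 2.5 N at the pad to start, 6 N fully down. The reel passes from about 0.4 rad.
- far_pad (a point): Middle of the top face of the far lever's pad, a black rubber plate 32 x 28 mm on the rear end of the lever (feeder x = 131 mm, y = -107 mm); 85 mm above the desk at rest; it goes down 42 mm (and 4 mm rearward) when pressed fully. Nothing stands beside or under it in the way.
- far_gate (a point): Middle of the far lane's gate, an upright aluminium plate 4 x 72 x 32 mm across the lane at feeder x = -30 mm, carried by the front end of the far lever; 56 mm above the desk when shut.
- tip_cleaner: Bystander: a pot, 42 mm across and 48 mm tall, with copper shavings, standing loose near the feeder; origin at the centre of its underside.
- tester: Bystander: a flat black hand-held box, 52 x 68 x 20 mm, standing loose near the feeder; origin at the centre of its underside.
- blue_jar: Bystander: a small round jar, 23 mm across and 30 mm tall, standing loose near the feeder; origin at the centre of its underside.
- stick_jar: Bystander: a clear jar of wooden sticks, 33 mm across and 72 mm tall, standing loose near the feeder; origin at the centre of its underside.
Not all that is in view belongs to the job. Leave any pink or purple look-alike of the reel alone. What is shaped like the jar but pink is not meant.

How it is judged (in metres and radians):
On the way, in this order (a step that is already met when the one before it is completed fails the run):
1. the tray stands in front of the reel's lane, at the end of its rail (((y of reel_center in the frame of feeder above 0 m and value of joint tray above 0.05 m) or (y of reel_center in the frame of feeder below 0 m and value of joint tray below -0.05 m)) and x of reel_center in the frame of feeder above -0.03 m), for 0.1 s.
2. the reel's lever is pressed down at its pad and its gate is up (((y of reel_center in the frame of feeder above 0 m and value of joint tray above 0.05 m) or (y of reel_center in the frame of feeder below 0 m and value of joint tray below -0.05 m)) and ((y of reel_center in the frame of feeder above 0 m and value of joint near_lever above 0.3 rad and distance between the grasp point and near_pad below 0.07 m) or (y of reel_center in the frame of feeder below 0 m and value of joint far_lever above 0.3 rad and distance between the grasp point and far_pad below 0.07 m))), for 0.05 s.
3. the reel is in the tray (x of reel_center in the frame of tray_floor between -0.02 and 0.02 m and y of reel_center in the frame of tray_floor between -0.02 and 0.02 m and z of reel_center in the frame of tray_floor between 0.005 and 0.032 m), for 0.2 s.
At the end, for the whole second after the job is handed in: The reel lies at rest in the tray (its middle within 20 mm of the tray's middle each way and down on its floor), the tray is within 10 mm of the end of its rail on the reel's side, both levers are back up (under 0.04 rad) and the jar is still behind its gate (all of step 3 and ((y of reel_center in the frame of feeder above 0 m and value of joint tray above 0.05 m) or (y of reel_center in the frame of feeder below 0 m and value of joint tray below -0.05 m)) and value of joint each of near_lever, far_lever below 0.04 rad and linear speed of reel below 0.03 m/s and x of jar_center in the frame of feeder above -0.02 m); the robot touches nothing.
It fails at once if the jar's lever is worked (over 0.1 rad) ((y of reel_center in the frame of feeder above 0 m and value of joint far_lever above 0.1 rad) or (y of reel_center in the frame of feeder below 0 m and value of joint near_lever above 0.1 rad)).
It fails at once if the fingers or the arm touch the reel or the jar (contact force between any of the fingers, the arm and reel above 0.5 N or contact force between any of the fingers, the arm and jar above 0.5 N).
It fails at once if the reel or the jar is lifted, or the jar is moved more than 25 mm (height (world z) of any of reel_center, jar_center above 0.09 m or distance of jar_center from where it was at the start of the episode above 0.025 m).
It fails at once if a bystander is moved more than 25 mm (distance of any of tip_cleaner, tester, blue_jar, stick_jar from where it was at the start of the episode above 0.025 m).
It also fails if it takes over 38 s, if anything falls off the work surface, if the arm or the gripper's body presses on something with over 40 N, if the wrist force passes 120 N, or if a joint passes its speed limit or range.

## Robot

A 6-joint arm with a two-finger parallel gripper is mounted at the origin on the work surface; the furniture and walls round the work are solid. World frame = base frame: x ahead of the robot, y to its left, z up, the work surface at z = 0. Lengths are in mm, angles in rad, forces in N, time in s.
With the tool pointing down it reaches from about 275 to 850 mm from the base axis. Payload 5.2 kg.
Tool frame: the origin (TCP) lies on the centre line of the jaws, within the pads' length; the fingertips stand 22 mm ahead of it and the grasp point (between the pads) lies 3 mm ahead of it; z points along the fingers, y is the line along which they close (so a half turn about z gives the same grasp; the last joint's range is limited). The gripper opens to 85 mm and grips with 20 to 120 N. Pads are 22 mm wide; open, the fingers measure 114 mm over their backs; the gripper's body (76 mm by 85 mm) begins 54 mm behind the grasp point. The pads swing forward as they close: fully open they stand 13 mm farther back than shut.
Start: joints at [0.942, 0.259, 1.535, -0, 1.348, -0.203], TCP at [227.157, 500.904, 253.31] pointing down, gripper open.
Joint ranges: [-3.14, 3.14], [-0.91, 2.08], [0.19, 2.58], [-1.22, 4.36], [0.22, 2.71], [-3.12, 3.12]. Speed limits (rad/s): [2.57, 2.57, 3.14, 3.14, 3.14, 3.14].

## Interface

Orientations are given as a unit quaternion [w, x, y, z].
In Python, from bench import status, eyes, env, models gives the robot as it stands. The module is installed in compiled form; this text tells all that it offers.
- The arm moves only by the shell command python3 -m crank 'ROWS' [FORCE]. ROWS is JSON, a list of rows, each a list of 7 numbers: the shift along the world's x, y, z in m, then the turn, a rotation vector about the world's x, y, z in degrees, then the closure in counts, from 0 (fully open) to 255 (shut). In form: [[dx, dy, dz, wx, wy, wz, grip], ...]. A call has exactly 10 rows; each row is the pose to reach, as a shift and turn from the pose commanded when the call began; what a row does not reach only later rows make up. A row lasts 1/10 s, in which the tool goes at most 50 mm and 8.59 degrees, less where a joint would pass 70% of its speed; a pose out of reach is approached as far as the arm can. A call with a gripper value outside its range is refused whole. The fingers move at their own pace and stop on an object; FORCE is the grip in N (left out, the last holds). Time passes only in rows, so rows that repeat a pose let the fingers close, or fill a call up. It gives the time, the measured TCP pose, the force, the opening and the grip force at its end, in the units of the state.
- status.state(): the state, without advancing time (a new reading comes with each control period).
- eyes.get_image(name): name is "scene" or "side" or "wrist"; returns a dict with "image" (400x640x3 uint8, red, green, blue), "fov_y" (degrees; the focal length in pixels is half the picture's height over the tangent of half this angle, whatever the lens; pixels are square), "cx", "cy" (the principal point, pixels), "rvec" (rotation vector, rad) and "tvec" (3), from world to camera coordinates, as OpenCV has them; the wrist camera has in their place "mount" (4x4, takes a point from camera to tool coordinates, whose origin is the TCP and whose axes are the flange's). Camera axes: x right, y down, z forward; pixel columns grow to the right and rows downward; lengths in mm; the calibration is good to about 2 mm. A picture is of the moment at which its call begins: read the wrist's pose just before it. There is no depth.
- env.close_job(): hands the job in; it is judged then, once.
Trained networks look in the newest picture that a camera, given by its name, has taken for a name from the list of things; names that differ only in an ending like _2 or _b are one class to them, and where a whole thing is asked for, a point or a joint stands for the part that bears it (a point fixed in the world has none). Each returns a list of dicts, best first, with "confidence" (0 to 1); they miss things now and then, are a little off and sometimes report something else, mostly with a low value. They report only what shows in the picture. A call takes as long as a camera call. They do not tell look-alikes from the thing itself.
- models.recognise(camera, label): "bbox" ([left, top, right, bottom] as shares, 0 to 1, of the picture: columns of its width, rows of its height, round what is visible of it).
- models.place_of(camera, label): "location" ([column, row] as shares, 0 to 1, of the picture: columns of its width, rows of its height: a listed point, or the origin of a listed thing).
The state is a dict: "time_s": time; "qpos": joint angles; "qvel": joint speeds; "joint_efforts": joint torques, N m; "eef_pos": TCP position; "tool_rot": TCP orientation; "force": force on the tool from outside, world axes, zero at the start; "torque": the same for the moment, N m; "opening": finger opening in mm; "gripper_force": force on a finger pad.
Only numpy, scipy, OpenCV 4.12 (cv2) and the standard library are available. Lean on these libraries where they do the work, as an engineer would, in place of code of your own. Each camera call takes 0.05 s, during which the arm holds its last target. There are 200 camera calls.

## Working session

There is one attempt and no reset: what is moved stays moved. The work goes in short steps, Python scripts to look and compute and a shell command to move; the robot and the scene stay as the last step left them, time stands still between calls to the robot, and variables do not carry over. Pictures are saved under pics/ and viewed, at most 10 in all, crops included, and the job is handed in when it is done.

```bash
mkdir -p pics; cat > h.py <<'E'
import numpy as np, cv2
from bench import status, eyes, env, models
def cam(n):
    d=eyes.get_image(n); im=d["image"]; H=im.shape[0]
    f=H/2/np.tan(np.radians(d["fov_y"])/2)
    K=np.array([[f,0,d["cx"]],[0,f,d["cy"]],[0,0,1]])
    return d,im,K
def ray(d,K,uv):
    R=cv2.Rodrigues(np.array(d["rvec"],float))[0]; t=np.array(d["tvec"],float).ravel()
    return -R.T@t, R.T@np.linalg.inv(K)@np.array([uv[0],uv[1],1.])
def onz(d,K,uv,z):
    o,v=ray(d,K,uv); return o+v*(z-o[2])/v[2]
def proj(d,K,p):
    return cv2.projectPoints(np.array(p,float).reshape(-1,3),np.array(d["rvec"],float),np.array(d["tvec"],float),K,None)[0].reshape(-1,2)
E
python3 - <<'E'
from h import *
s=status.state(); print(s["time_s"],s["eef_pos"],s["tool_rot"],s["opening"])
D={}
for n in("scene","side"):
    d,im,K=cam(n); cv2.imwrite(f"pics/{n}0.png",im[:,:,::-1]); print(n,K[0,0],d["rvec"],d["tvec"])
    for l,z in [("feeder",0),("reel",60),("reel_center",60),("jar_center",60),("tray_post",82),("tray_floor",15),("near_pad",85),("far_pad",85),("near_gate",56),("far_gate",56),("tip_cleaner",0),("tester",0),("blue_jar",0),("stick_jar",0)]:
        for r in models.place_of(n,l)[:3]:
            uv=np.array(r["location"])*[640,400]
            print(l,round(r["confidence"],2),uv.round(),onz(d,K,uv,z).round())
E
```

```text
0.0 [226.85558112 500.49038377 252.47864993] [-3.74079267e-04  2.11291104e-01  9.77422747e-01 -8.39017889e-04] 85.43312671977007
scene 422.5693944239214 [ 2.06291423 -1.31460698  0.52903512] [-204.78162425  449.06000244  844.89817327]
feeder 0.71 [298. 215.] [578.  96.   0.]
feeder 0.37 [267. 167.] [724. 282.   0.]
reel 0.74 [291. 149.] [774. 218.  60.]
reel 0.54 [305. 198.] [600.  81.  60.]
reel 0.52 [377. 212.] [ 635. -121.   60.]
reel_center 0.81 [379. 223.] [ 599. -139.   60.]
reel_center 0.63 [311. 191.] [630.  77.  60.]
reel_center 0.63 [299. 148.] [790. 196.  60.]
jar_center 0.55 [290. 220.] [508.  82.  60.]
jar_center 0.36 [300. 222.] [511.  54.  60.]
tray_post 0.94 [338. 212.] [570. -30.  82.]
tray_floor 0.74 [318. 225.] [557.  21.  15.]
near_pad 0.68 [236. 214.] [444. 211.  85.]
far_pad 0.78 [265. 166.] [645. 235.  85.]
far_pad 0.7 [286. 229.] [455.  68.  85.]
near_gate 0.94 [297. 222.] [511.  65.  56.]
far_gate 0.79 [314. 194.] [627.  67.  56.]
tip_cleaner 0.73 [273. 263.] [398.  80.   0.]
tip_cleaner 0.61 [290. 221.] [551. 107.   0.]
tester 0.8 [337. 183.] [752.  47.   0.
[... 654 characters left out ...]
0.]
jar_center 0.57 [420. 211.] [347.  26.  60.]
tray_post 0.97 [325. 179.] [575. -28.  82.]
tray_floor 0.8 [323. 209.] [574.   9.  15.]
tray_floor 0.73 [345. 209.] [520.  -2.  15.]
near_pad 0.62 [375. 257.] [441. 203.  85.]
near_pad 0.55 [362. 218.] [476.  99.  85.]
far_pad 0.73 [263. 252.] [657. 227.  85.]
far_pad 0.17 [324. 206.] [561.  74.  85.]
near_gate 0.91 [347. 212.] [512.  52.  56.]
far_gate 0.6 [297. 208.] [626.  58.  56.]
far_gate 0.57 [346. 211.] [515.  51.  56.]
tip_cleaner 0.7 [399. 243.] [386.  76.   0.]
tester 0.58 [244. 215.] [769.  47.   0.]
blue_jar 0.45 [338. 182.] [ 554. -125.    0.]
stick_jar 0.97 [240. 254.] [736. 171.   0.]
stick_jar 0.31 [323. 234.] [563.  78.   0.]
```

```bash
python3 - <<'E'
import cv2
a=cv2.imread("pics/scene0.png")[110:300,190:430]; b=cv2.imread("pics/side0.png")[130:300,170:440]
a=cv2.resize(a,(600,475)); b=cv2.resize(b,(675,425)); 
cv2.imwrite("pics/a.png",a); cv2.imwrite("pics/b.png",b)
E
```

```text
(no output)
```

View pics/a.png

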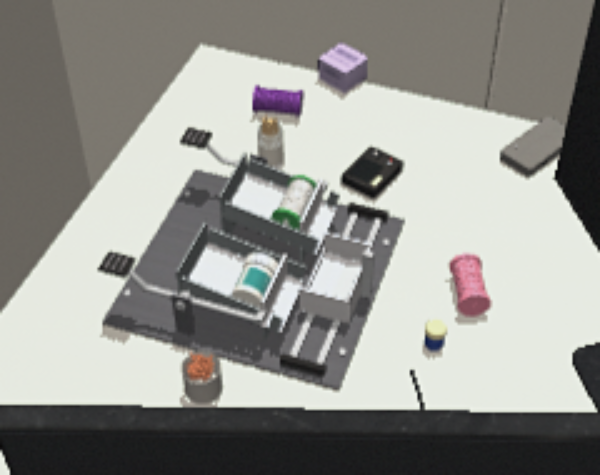

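View pics/b.png

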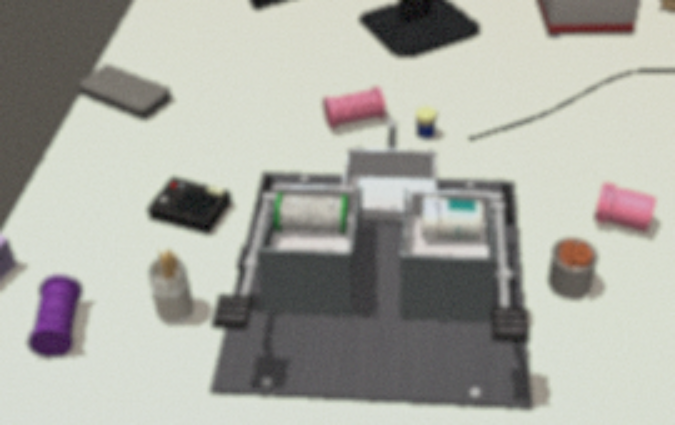

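```bash
cat > fit.py <<'E'
from h import *
from scipy.optimize import least_squares
L={"near_pad":(131,107,85),"far_pad":(131,-107,85),"near_gate":(-30,60,56),"far_gate":(-30,-60,56)}
def F(p,q): c,s=np.cos(p[2]),np.sin(p[2]); return np.array([p[0]+c*q[0]-s*q[1],p[1]+s*q[0]+c*q[1],q[2]])
if __name__=="__main__":
    obs=[]
    for n in("scene","side"):
        d,im,K=cam(n)
        for l in list(L)+["tray_post"]:
            r=models.place_of(n,l)
            for x in r[:2]: 
                uv=np.array(x["location"])*[640,400]
                g=F((561.5,89,1.685),L.get(l,(-109.5,0,82)))
                if np.linalg.norm(proj(d,K,g)[0]-uv)<12: obs.append((n,d,K,l,uv))
    def res(p): return np.ravel([proj(d,K,F(p,L.get(l,(-109.5,p[3],82))))[0]-uv for n,d,K,l,uv in obs])
    r=least_squares(res,[561.5,89,1.685,0],loss="soft_l1")
    print(r.x.round(3),[(o[0],o[3],x.round(1)) for o,x in zip(obs,res(r.x).reshape(-1,2))])
    for q in [(-109.5,r.x[3],82),(131,-107,85)]: print(F(r.x,q))
E
python3 fit.py
```

```text
[568.028  86.296   1.702  13.098] [('scene', 'near_pad', array([ 2.5, -1.1])), ('scene', 'far_pad', array([-0.5,  0.6])), ('scene', 'near_gate', array([5.7, 3.3])), ('scene', 'far_gate', array([1.2, 0.4])), ('scene', 'tray_post', array([-1. ,  0.3])), ('side', 'near_pad', array([-1.3,  1.8])), ('side', 'far_pad', array([1. , 1.3])), ('side', 'near_gate', array([ 0.2, -0.3])), ('side', 'far_gate', array([-1.2,  1. ])), ('side', 'far_gate', array([ 0.9, -8.4])), ('side', 'tray_post', array([-0.4,  2.1]))]
[569.3810466  -23.97632568  82.        ]
[656.95384275 230.17855459  85.        ]
```

```bash
python3 -m crank '[[0.03,-0.04,0,0,0,5,255],[0.06,-0.09,0,0,0,10,255],[0.09,-0.14,0,0,0,15,255],[0.12,-0.19,0,0,0,20,255],[0.15,-0.24,0,0,0,25,255],[0.18,-0.29,0,0,0,31,255],[0.21,-0.34,0,0,0,31,255],[0.24,-0.39,0,0,0,31,255],[0.27,-0.44,0,0,0,31,255],[0.295,-0.48,0,0,0,31,255]]'
```

```text
time_s: 3.1
eef_pos: [489.8, 73.2, 253.6]
tool_rot: [0.0, -0.057, 0.998, 0.0]
force: [1.7, 0.9, -0.1]
opening: -0.2
gripper_force: 0.0
```

```bash
python3 -m crank '[[0.005,-0.03,0,0,0,0,255],[0.01,-0.05,0,0,0,0,255],[0.01,-0.05,0,0,0,0,255],[0.01,-0.05,0,0,0,0,255],[0.01,-0.05,0,0,0,0,255],[0.01,-0.05,0,0,0,0,255],[0.01,-0.05,0,0,0,0,255],[0.01,-0.05,0,0,0,0,255],[0.01,-0.05,0,0,0,0,255],[0.01,-0.05,0,0,0,0,255]]'; cat > wl.py <<'E'
from h import *
from scipy.spatial.transform import Rotation as Ro
import sys
def wrist():
    s=status.state(); d,im,K=cam("wrist")
    q=np.array(s["tool_rot"]); R=Ro.from_quat(q[[1,2,3,0]]).as_matrix()
    T=np.eye(4); T[:3,:3]=R; T[:3,3]=s["eef_pos"]; M=np.linalg.inv(T@np.array(d["mount"],float))
    d["rvec"]=cv2.Rodrigues(M[:3,:3])[0]; d["tvec"]=M[:3,3]; return s,d,im,K
if __name__=="__main__":
    s,d,im,K=wrist(); cv2.imwrite(f"pics/{sys.argv[1]}.png",im[:,:,::-1]); print(s["time_s"],s["eef_pos"])
    for a in sys.argv[2:]:
        l,z=a.split(":")
        for r in models.place_of("wrist",l)[:2]:
            uv=np.array(r["location"])*[640,400]; print(l,round(r["confidence"],2),uv.round(),onz(d,K,uv,float(z)).round(1))
E
python3 wl.py w1 tray_post:82 tray_floor:15 near_gate:56 far_gate:56
```

```text
time_s: 4.1
eef_pos: [499.0, 25.4, 253.3]
tool_rot: [0.0, -0.058, 0.998, -0.0]
force: [0.2, 0.2, 0.4]
opening: 0.3
gripper_force: 0.0
4.1 [498.9755524   25.44055505 253.34322771]
tray_post 0.58 [265. 247.] [567.2 -26.   82. ]
tray_floor 0.72 [300. 225.] [563.5   5.6  15. ]
near_gate 0.72 [348. 194.] [506.8  55.3  56. ]
```

View pics/w1.png

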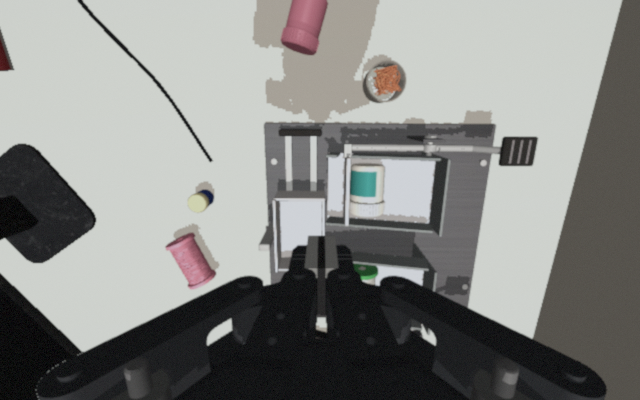

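```bash
python3 -m crank '[[0.015,-0.027,-0.02,0,0,0,255],[0.033,-0.054,-0.05,0,0,0,255],[0.033,-0.054,-0.085,0,0,0,255],[0.033,-0.054,-0.12,0,0,0,255],[0.033,-0.054,-0.15,0,0,0,255],[0.033,-0.054,-0.168,0,0,0,255],[0.033,-0.054,-0.168,0,0,0,255],[0.033,-0.054,-0.168,0,0,0,255],[0.033,-0.054,-0.168,0,0,0,255],[0.033,-0.054,-0.168,0,0,0,255]]'; python3 - <<'E'
from h import *
for n in("scene","side"):
    d,im,K=cam(n); 
    if n=="side": cv2.imwrite("pics/s1.png",cv2.resize(im[130:270,200:440,::-1],(720,420)))
E
```

```text
time_s: 5.35
eef_pos: [533.0, -29.0, 86.8]
tool_rot: [0.001, -0.058, 0.998, -0.0]
force: [0.5, -0.4, 0.4]
opening: -0.0
gripper_force: 0.0
```

View pics/s1.png

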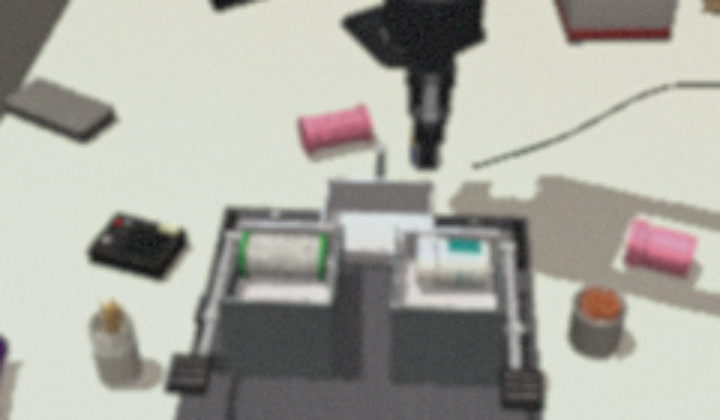

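```bash
python3 -m crank '[[0.01,0.001,-0.001,0,0,0,255],[0.018,0.002,-0.001,0,0,0,255],[0.026,0.003,-0.001,0,0,0,255],[0.034,0.004,-0.001,0,0,0,255],[0.042,0.005,-0.001,0,0,0,255],[0.05,0.006,-0.001,0,0,0,255],[0.058,0.007,-0.001,0,0,0,255],[0.066,0.008,-0.001,0,0,0,255],[0.074,0.009,-0.001,0,0,0,255],[0.08,0.01,-0.001,0,0,0,255]]'; python3 -m crank '[[0.002,0,0,0,0,0,255],[0.003,0,0,0,0,0,255],[0.004,0.0005,0,0,0,0,255],[0.005,0.001,0,0,0,0,255],[0.006,0.001,0,0,0,0,255],[0.006,0.001,0,0,0,0,255],[0.006,0.001,0,0,0,0,255],[0.006,0.001,0,0,0,0,255],[0.006,0.001,0,0,0,0,255],[0.006,0.001,0,0,0,0,255]]'; python3 fit.py
```

```text
time_s: 6.45
eef_pos: [612.7, -18.7, 84.2]
tool_rot: [-0.0, -0.058, 0.998, -0.0]
force: [-2.5, -1.5, -0.1]
opening: -0.2
gripper_force: 0.8
time_s: 7.45
eef_pos: [618.0, -17.7, 84.3]
tool_rot: [0.0, -0.058, 0.998, 0.0]
force: [-0.9, -0.0, -0.3]
opening: 0.3
gripper_force: 0.5
[565.015  89.406   1.68    0.   ] [('scene', 'far_pad', array([-1.3,  0.8])), ('scene', 'near_gate', array([1.3, 4.2])), ('scene', 'far_gate', array([ 1.4, -2.4])), ('side', 'near_pad', array([-3.4,  0.5])), ('side', 'far_pad', array([0.2, 0.1])), ('side', 'far_gate', array([1. , 1.2]))]
[576.93720135 -19.44325295  82.        ]
[657.11573365 231.27701539  85.        ]
```

Not at the stop yet (no force rise). Continue gently in small steps.

```bash
python3 -m crank '[[0.002,0,0,0,0,0,255],[0.003,0,0,0,0,0,255],[0.004,0.0005,0,0,0,0,255],[0.005,0.001,0,0,0,0,255],[0.006,0.001,0,0,0,0,255],[0.006,0.001,0,0,0,0,255],[0.006,0.001,0,0,0,0,255],[0.006,0.001,0,0,0,0,255],[0.006,0.001,0,0,0,0,255],[0.006,0.001,0,0,0,0,255]]'; python3 - <<'E'
from h import *
for n in("scene","side"):
    d,im,K=cam(n)
    if n=="side": cv2.imwrite("pics/s2.png",cv2.resize(im[130:270,200:440,::-1],(720,420)))
    for r in models.place_of(n,"tray_post")[:2]+models.place_of(n,"tray_floor")[:2]: 
        uv=np.array(r["location"])*[640,400];print(n,round(r["confidence"],2),uv,onz(d,K,uv,82),onz(d,K,uv,15))
E
```

```text
time_s: 9.05
eef_pos: [620.1, -17.5, 84.2]
tool_rot: [-0.004, -0.058, 0.998, -0.0]
force: [-14.8, -4.0, 9.5]
opening: -0.3
gripper_force: 7.4
scene 0.63 [344.832 190.2  ] [654.35395978 -15.878559    82.        ] [718.56301886   6.38398738  15.        ]
scene 0.22 [266.816 165.2  ] [654.17249238 235.78145391  82.        ] [718.36705979 278.14112253  15.        ]
side 0.69 [301.376 177.68 ] [633.57017131 -23.32562445  82.        ] [ 654.32992   -108.9726924   15.       ]
side 0.2 [295.616 217.72 ] [616.24446981 118.00238769  82.        ] [634.89565774  49.5551255   15.        ]
side 0.91 [297.024 205.92 ] [621.54142117  80.11260994  82.        ] [640.83725508   7.05411174  15.        ]
```

View pics/s2.png

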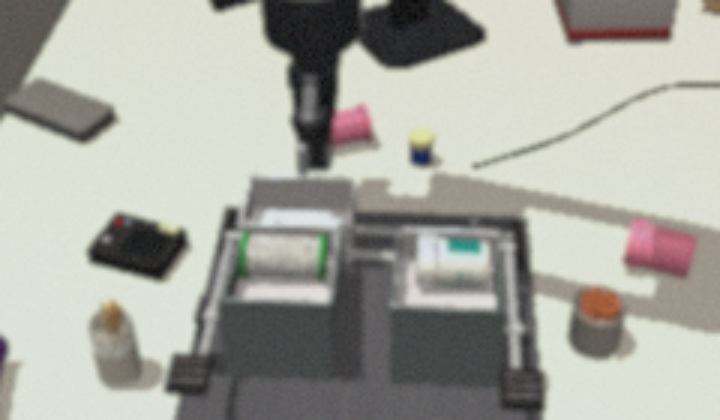

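```bash
python3 -m crank '[[-0.015,-0.002,0,0,0,0,255],[-0.025,-0.003,0,0,0,0,255],[-0.025,-0.003,0.03,0,0,0,255],[-0.025,-0.003,0.07,0,0,0,255],[-0.025,0.01,0.1,0,0,0,255],[-0.015,0.05,0.1,0,0,0,255],[-0.005,0.09,0.1,0,0,0,255],[0.01,0.13,0.1,0,0,0,255],[0.02,0.17,0.1,0,0,0,255],[0.03,0.21,0.1,0,0,0,255]]'
```

```text
time_s: 10.35
eef_pos: [654.7, 195.0, 184.6]
tool_rot: [0.001, -0.058, 0.998, 0.0]
force: [-0.1, 0.4, -0.2]
opening: -0.2
gripper_force: 0.0
```

```bash
python3 -m crank '[[0.001,0.02,0,0,0,0,255],[0.001,0.036,-0.01,0,0,0,255],[0.001,0.036,-0.03,0,0,0,255],[0.001,0.036,-0.05,0,0,0,255],[0.001,0.036,-0.066,0,0,0,255],[0.001,0.036,-0.066,0,0,0,255],[0.001,0.036,-0.066,0,0,0,255],[0.001,0.036,-0.066,0,0,0,255],[0.001,0.036,-0.066,0,0,0,255],[0.001,0.036,-0.066,0,0,0,255]]'; python3 - <<'E'
from h import *
p=status.state()["eef_pos"]; o=[]
for n,u,v in(("scene",225,120),("side",213,190)):
    d,im,K=cam(n); print(n,proj(d,K,[p[0],p[1],p[2]-22]),proj(d,K,[657,231,85]))
    o.append(cv2.resize(im[v:v+90,u:u+90,::-1],(400,400),interpolation=cv2.INTER_CUBIC))
cv2.imwrite("pics/p1.png",np.hstack(o))
E
```

```text
time_s: 11.35
eef_pos: [655.5, 229.2, 119.3]
tool_rot: [0.001, -0.058, 0.998, 0.0]
force: [-0.5, 0.1, 0.3]
opening: -0.3
gripper_force: 0.0
scene [[268.56461518 161.65630526]] [[268.59927796 164.32417567]]
side [[262.53536755 249.00409907]] [[262.18714703 253.89019868]]
```

View pics/p1.png

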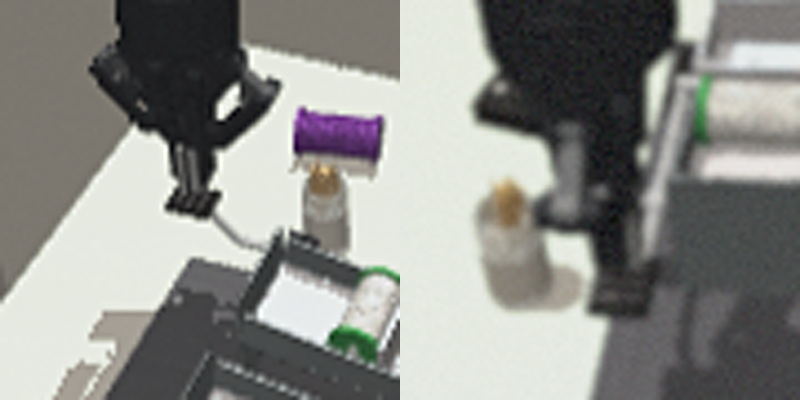

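```bash
python3 -m crank '[[-0.002,0.002,-0.008,0,0,0,255],[-0.002,0.002,-0.015,0,0,0,255],[-0.002,0.003,-0.025,0,0,0,255],[-0.002,0.004,-0.035,0,0,0,255],[-0.002,0.005,-0.045,0,0,0,255],[-0.002,0.005,-0.052,0,0,0,255],[-0.002,0.005,-0.052,0,0,0,255],[-0.002,0.005,-0.052,0,0,0,255],[-0.002,0.005,-0.052,0,0,0,255],[-0.002,0.005,-0.052,0,0,0,255]]'; python3 - <<'E'
from h import *
o=[]
for n,u,v in(("scene",240,130),("side",230,150)):
    d,im,K=cam(n)
    o.append(cv2.resize(im[v:v+120,u:u+120,::-1],(400,400),interpolation=cv2.INTER_CUBIC))
    for r in models.place_of(n,"reel_center")[:3]:
        uv=np.array(r["location"])*[640,400]; print(n,r["confidence"],uv,onz(d,K,uv,60),onz(d,K,uv,33))
cv2.imwrite("pics/p2.png",np.hstack(o))
E
```

```text
time_s: 12.45
eef_pos: [653.1, 235.2, 68.5]
tool_rot: [0.001, -0.058, 0.998, 0.001]
force: [-5.4, 2.8, 14.3]
opening: -0.0
gripper_force: 7.1
scene 0.78 [378.88 221.48] [ 603.11826976 -136.97762905   60.        ] [ 626.72567612 -132.03298482   33.        ]
scene 0.63 [334.016 203.4  ] [613.77767095  -0.88284487  60.        ] [637.71934936   8.32964533  33.        ]
scene 0.58 [299.328 147.92 ] [792.3988641  196.35543524  60.        ] [821.94198965 211.75319261  33.        ]
side 0.8 [311.872 173.92 ] [616.96899863 -71.51447248  60.        ] [ 624.23050119 -106.97525687   33.        ]
side 0.65 [298.176 202.68 ] [627.68677605  44.49753931  60.        ] [635.45372101  14.50779499  33.        ]
side 0.63 [193.024 252.48 ] [806.13250605 230.38442551  60.        ] [822.31481875 209.16096831  33.        ]
```

View pics/p2.png

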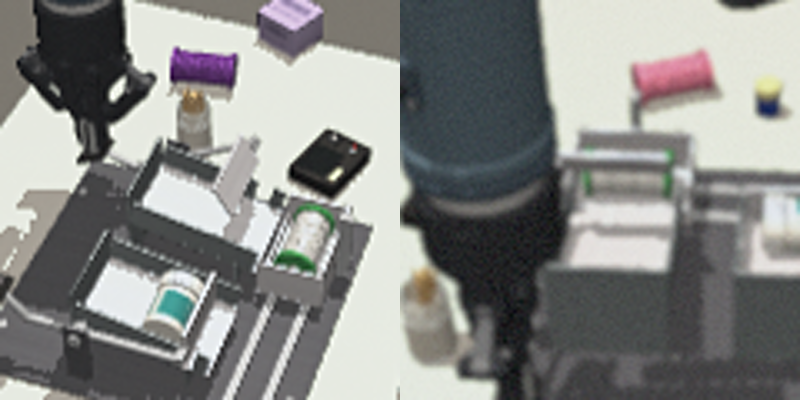

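The reel (scene crop 305,240) lies in the tray, and the gate is up. Now I let the lever rise gently and lift clear.

```bash
python3 -m crank '[[0,-0.001,0.008,0,0,0,255],[0,-0.002,0.018,0,0,0,255],[0,-0.003,0.028,0,0,0,255],[0,-0.004,0.038,0,0,0,255],[0,-0.004,0.046,0,0,0,255],[0,-0.004,0.06,0,0,0,255],[0,-0.004,0.08,0,0,0,255],[0,-0.004,0.1,0,0,0,255],[0,-0.004,0.1,0,0,0,255],[0,-0.004,0.1,0,0,0,255]]'; python3 - <<'E'
from h import *
o=[]
for n,u,v in(("scene",220,130),("side",230,140)):
    d,im,K=cam(n)
    o.append(cv2.resize(im[v:v+140,u:u+140,::-1],(400,400),interpolation=cv2.INTER_CUBIC))
    for r in models.place_of(n,"reel_center")[:3]:
        uv=np.array(r["location"])*[640,400]; print(n,r["confidence"],uv,onz(d,K,uv,33))
cv2.imwrite("pics/p3.png",np.hstack(o))
E
```

```text
time_s: 13.65
eef_pos: [652.9, 230.0, 166.2]
tool_rot: [0.0, -0.058, 0.998, -0.0]
force: [-0.8, 0.4, -0.5]
opening: -0.2
gripper_force: 0.0
scene 0.79 [333.12 203.12] [637.65013855  11.12148154  33.        ]
scene 0.73 [375.488 221.88 ] [ 621.33824021 -123.96634358   33.        ]
scene 0.65 [268.8 267.8] [361.62096184  69.60060514  33.        ]
side 0.77 [297.6 202.6] [636.9165645   14.44853611  33.        ]
side 0.68 [195.2 255.6] [814.03215469 216.54902661  33.        ]
side 0.57 [310.208 171.68 ] [ 630.60280532 -116.24419505   33.        ]
```

View pics/p3.png

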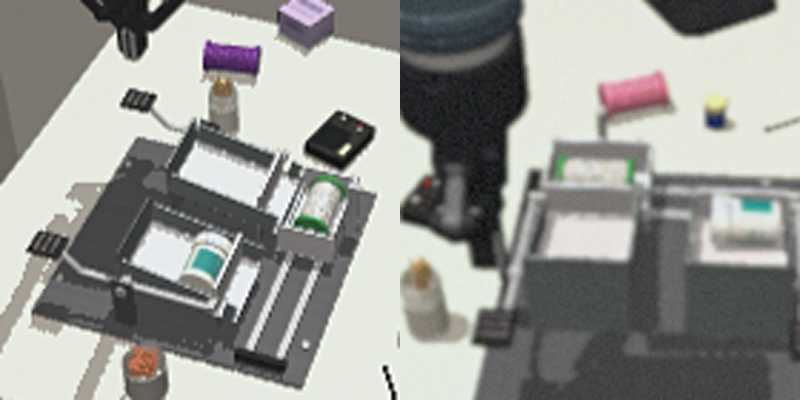

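```bash
python3 -c "from bench import env; print(env.close_job())"
```

```text
the job is handed in; nothing more can be done
None
```

I pushed the tray to the far stop and pressed the far lever; the reel rolled into the tray, and the last pictures show the gate shut again and the jar still in its lane. I handed the job in at about 14 s, but the hand-in call gave no verdict.

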